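# Square two laser-cut panels into the pallet's corner

## Task

Stack the two dark hardboard panels in the corner of the laser cutter's loading pallet: first the larger one flat on the pallet, squared up flush against both aluminium fences with its long side along the longer fence, then the smaller one flat on top of it the same way, also flush against both fences. Press them home gently so that the fences are not forced out of true, and leave the glue bottle, the screwdriver and the power supply where they are.

Things in the scene. Friction and masses are not known exactly. Their poses are not given: they have to be found in the camera images.
- pallet: Fixed plywood board 240 x 210 mm, 12 mm thick, on the table; it cannot move. Origin: centre of its underside; x along its 240 mm side, z up. Two aluminium fences stand near its +x and +y edges; the rest of its top is bare and reaches 228 mm along -x and 198 mm along -y from the fences' inside corner.
- corner (a point): The inside corner of the two fences, at the height of the pallet's top face (12 mm above the table), axes as the pallet's. The longer fence runs from here 155 mm along -x (its face is the plane y = 0), the shorter one 130 mm along -y (its face is the plane x = 0). The panels belong on the -x, -y side.
- fence: The two fences as one fixed, rigid L-shaped aluminium part; bars 10 mm thick and 28 mm high above the pallet. Its origin and axes are those of corner.
- large_mid (a point): Centre, half-way up, of the larger loose dark hardboard panel: 165 mm along its x, 130 mm along its y, 9 mm thick, lying flat on the table. Through this point runs a bar 20 mm wide along y, between two through windows, each 44 mm (x) by 64 mm (y): the bar can be pinched across x from above, a finger in each window. Either way round (half turn) is the same.
- small_mid (a point): Centre, half-way up, of the smaller loose dark hardboard panel: 140 mm along its x, 105 mm along its y, 9 mm thick, lying flat on the table. Same pattern: a bar 20 mm wide along y through this point, between two through windows, each 40 mm (x) by 54 mm (y). Either way round is the same. The two panels may lie in either order.
- large: The larger panel as a whole, about 0.11 kg; origin at the centre of its underside, axes as large_mid.
- small: The smaller panel as a whole, about 0.08 kg; origin at the centre of its underside, axes as small_mid.
- glue: Bystander: standing glue bottle, 52 mm diameter, 130 mm tall; origin at the centre of its base.
- driver: Bystander: screwdriver lying on the table, its handle towards its own -x.
- psu: Bystander: metal power supply, 80 x 130 mm, 40 mm high; origin at the centre of its underside.
Mind the look-alikes: they are no part of the job. Leave any yellow look-alike of the large alone. Leave any blue look-alike of the small alone.

How it is judged:
By the outcome, as a careful person would: the job done as asked, in the order asked, and still so for the second after the job is handed in, with the robot touching nothing.
It also fails if it takes over 72 s, if anything falls off the work surface, if the arm or the gripper's body presses on something with over 40 N, if the wrist force passes 120 N, or if a joint passes its speed limit or range.

## Robot

A 6-joint arm with a two-finger parallel gripper is mounted at the origin on the work surface. World frame = base frame: x ahead of the robot, y to its left, z up, the work surface at z = 0. Lengths are in mm, angles in rad, forces in N, time in s.
With the tool pointing down it reaches from about 350 to 875 mm from the base axis. Payload 4.2 kg.
Tool frame: the origin (TCP) lies at the very end of the fingers, on their centre line; the grasp point (between the pads) lies arm.grip_point_offset behind it (arm.grip_point_offset is the distance from the TCP to the grasp point, in mm); z points along the fingers, y is the line along which they close (so a half turn about z gives the same grasp; the last joint's range is limited). The gripper opens to 85 mm and grips with 20 to 120 N. Pads are 22 mm wide; open, the fingers measure 114 mm over their backs; the gripper's body (76 mm by 85 mm) begins 54 mm behind the grasp point. The pads swing forward as they close: fully open they stand 13 mm farther back than shut.
Start: joints at [1.428, 0.385, 0.008, 0, -1.194, -0.259], TCP at [244.389, 575.216, 231.312] pointing down, gripper open.
Joint ranges: [-3.14, 3.14], [-1.21, 2.06], [-1.07, 1.41], [-3.16, 2.05], [-2.99, -0.16], [-3.1, 3.1]. Speed limits (rad/s): [2.79, 2.79, 3.14, 3.14, 3.14, 3.14].

## Interface

Orientations are given as a unit quaternion [x, y, z, w].
In Python, from bench import arm, cams, ticket gives the robot as it stands.
- The arm moves only by the tool servo_tool, never from a script. Its argument "commands" is a list that holds one entry, the list of rows, each a list of 7 numbers: the closure in counts, from 0 (fully open) to 255 (shut), then the shift along the tool's x, y, z in m, then the turn, a rotation vector about the tool's x, y, z in degrees. In form: [[[grip, x, y, z, ax, ay, az], ...]]. A call has 1 to 10 rows; each row shifts and turns the commanded pose from where the row before left it, along the tool's axes as they then stand; what a row does not reach is not made up. A row lasts 1/12 s, in which the tool goes at most 41.7 mm and 7.16 degrees, less where a joint would pass 70% of its speed; a pose out of reach is approached as far as the arm can. A call with a gripper value outside its range is refused whole. The fingers move at their own pace and stop on an object; the grip force is fixed at half the most. Time passes only in rows, so rows that do not move let the fingers close. It gives the time, the measured TCP pose, the force, the opening and the grip force at its end, in the units of the state.
- arm.read_state(): the state, without advancing time (a new reading comes with each control period).
- cams.get_image(name): name is "side" or "top"; returns a dict with "frame" (480x640x3 uint8, blue, green, red), "K" (3x3 intrinsics, pixels), "T" (4x4, takes a point from camera to world coordinates). Camera axes: x right, y up, looking along -z (the intrinsics and any distortion apply to the point x, -y, -z); pixel columns grow to the right and rows downward; lengths in mm; the calibration is good to about 2 mm. A picture is of the moment at which its call begins. There is no depth.
- ticket.job_done(): hands the job in; it is judged then, once.
The state is a dict: "clock": time; "joints": joint angles; "joint_vel": joint speeds; "joint_efforts": joint torques, N m; "position": TCP position; "ee_rot": TCP orientation; "contact_force": force on the tool from outside, world axes, zero at the start; "wrist_torque": the same for the moment, N m; "gripper_width": finger opening in mm; "grasp_force": force on a finger pad.
Only numpy, scipy, OpenCV 4.12 (cv2) and the standard library are available. Lean on these libraries where they do the work, as an engineer would, in place of code of your own. Each camera call takes 0.05 s, during which the arm holds its last target. There are 200 camera calls.

## Working session

There is one attempt and no reset: what is moved stays moved. The work goes in short steps, Python scripts to look and compute and a tool call to move; the robot and the scene stay as the last step left them, time stands still between calls to the robot, and variables do not carry over. Pictures are saved under pics/ and viewed, at most 10 in all, crops included, and the job is handed in when it is done.

Besides the shell and the picture viewer there is one more tool, called after "Request:" as name(argument=value, ...), one argument or row to a line, values as JSON. servo_tool: Moves the arm, as the interface text tells. Its arguments: {"type":"object","properties":{"commands":{"type":"array","items":{"type":"array","items":{"type":"array","items":{"type":"number"}}}}},"required":["commands"]}

```bash
mkdir -p pics; ls; python3 - <<'E'
from bench import arm,cams
import cv2,numpy as np
for n in("top","side"):
    d=cams.get_image(n); cv2.imwrite(f"pics/{n}0.png",d["frame"]); print(n,d["K"].tolist(),np.round(d["T"],4).tolist(),[k for k in d])
print(arm.read_state(),arm.grip_point_offset)
E
```

```text
pics
top [[450.21861330391965, 0.0, 311.3926651023516], [0.0, 450.21861330391965, 242.5352762718564], [0.0, 0.0, 1.0]] [[-0.0005, 0.9708, -0.2397, 252.2975], [-1.0, -0.0007, -0.0005, -80.4929], [-0.0006, 0.2397, 0.9708, 1083.9016], [0.0, 0.0, 0.0, 1.0]] ['frame', 'K', 'T']
side [[460.96667461297477, 0.0, 329.3819390519059], [0.0, 460.96667461297477, 237.5820587641494], [0.0, 0.0, 1.0]] [[0.944, 0.2223, -0.2436, 229.42], [-0.3295, 0.6057, -0.7243, -949.1107], [-0.0135, 0.764, 0.6451, 810.4034], [0.0, 0.0, 0.0, 1.0]] ['frame', 'K', 'T']
{'clock': 0.1, 'joints': array([ 1.42760077e+00,  3.85486543e-01,  6.77082605e-03, -4.01936710e-04,
       -1.19398636e+00, -2.58580777e-01]), 'joint_vel': array([-1.44080019e-03, -2.45938307e-03,  1.57185291e-03,  4.50929363e-04,
       -1.39011566e-05, -3.45478623e-05]), 'joint_efforts': array([-2.98672448e-04, -3.93318665e+01,  1.88930708e+01,  4.19798657e+00,
       -2.57632702e-03,  1.58819113e-06]), 'position': array([244.21038552, 574.76053701, 230.33497665]), 'ee_rot': array([ 9.79874484e-01, -1.99612255e-01, -1.31544412e-04,  9.62059646e-04]), 'contact_force': array([-0.64305701,  0.35611683,  0.7073226 ]), 'wrist_torque': array([-0.03207603,  0.0093804 , -0.0407839 ]), 'grasp_force': 0.0, 'gripper_width': 85.61497649640992} 18.700000000000003
```

View pics/top0.png

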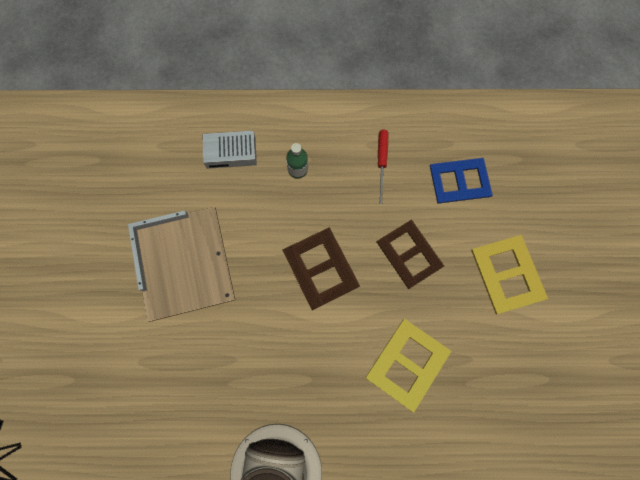

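View pics/side0.png

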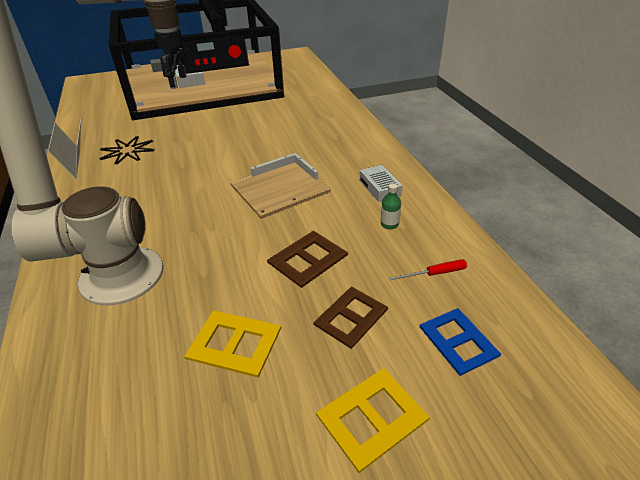

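The brown panels are the ones meant: large at (321,268) and small at (410,254). The yellow panels at (510,274) and (410,365) and the blue one at (461,180) are look-alikes. The pallet has its fence corner at about (133,222), with the long fence running down the image to (141,288).

```bash
cat > h.py <<'E'
import cv2,numpy as np
from bench import arm,cams
def ray(d,uv,z):
    uv=np.atleast_2d(uv).astype(float); K,T=d["K"],d["T"]
    r=np.c_[(uv[:,0]-K[0,2])/K[0,0],-(uv[:,1]-K[1,2])/K[1,1],-np.ones(len(uv))]@T[:3,:3].T
    return (T[:3,3]+r*((z-T[2,3])/r[:,2])[:,None])[:,:2]
def proj(d,p):
    T=d["T"];c=(np.atleast_2d(p)-T[:3,3])@T[:3,:3];K=d["K"]
    return np.c_[K[0,0]*c[:,0]/-c[:,2]+K[0,2],-K[1,1]*c[:,1]/-c[:,2]+K[1,2]]
def brown(f):
    h=cv2.cvtColor(f,cv2.COLOR_BGR2HSV)
    return ((h[...,2]<100)&(h[...,1]>80)&((h[...,0]<15)|(h[...,0]>170))).astype(np.uint8)
def rects(d,z,amin=800,roi=None):
    m=brown(d["frame"])
    if roi: k=np.zeros_like(m);x0,y0,x1,y1=roi;k[y0:y1,x0:x1]=1;m*=k
    cs,hi=cv2.findContours(m,cv2.RETR_CCOMP,cv2.CHAIN_APPROX_NONE)
    out=[]
    for i,c in enumerate(cs):
        if hi[0][i][3]<0 and cv2.contourArea(c)>amin:
            w=[ray(d,cs[j][:,0],z) for j in range(len(cs)) if hi[0][j][3]==i and cv2.contourArea(cs[j])>80]
            out.append((cv2.minAreaRect(ray(d,c[:,0],z).astype(np.float32)),[cv2.minAreaRect(x.astype(np.float32)) for x in w],c[:,0].mean(0)))
    return out
E
python3 - <<'E'
from h import *
for n in("top","side"):
    d=cams.get_image(n)
    for r in rects(d,9): print(n,np.round(r[2]),[np.round(x,1) for x in r[0]],[[np.round(x,1) for x in w] for w in r[1]])
    f=d["frame"]
    crop=f[190:330,110:460] if n=="top" else f[140:350,220:400]
    cv2.imwrite(f"pics/{n}c.png",cv2.resize(crop,None,fx=2.2 if n=="top" else 2.8,fy=2.2 if n=="top" else 2.8,interpolation=cv2.INTER_CUBIC))
    cv2.imwrite("pics/fence.png",cv2.resize(f[200:330,120:245],None,fx=4.6,fy=4.6,interpolation=cv2.INTER_CUBIC)) if n=="top" else 0
E
```

```text
top [320. 268.] [array([ 455.3, -101.7]), array([163.2, 128.2]), np.float64(26.4)] [[array([ 427.1, -116.1]), array([52. , 72.3]), np.float64(29.3)], [array([483.1, -88.3]), array([50. , 70.8]), np.float64(27.2)]]
top [410. 253.] [array([ 490.9, -320. ]), array([137.6, 104.4]), np.float64(32.0)] [[array([ 464.9, -335.3]), array([46.6, 58.2]), np.float64(30.6)], [array([ 515.2, -303.8]), array([46.4, 61. ]), np.float64(32.5)]]
side [351. 317.] [array([ 488.2, -320.8]), array([144. , 107.1]), np.float64(31.8)] [[array([ 462.1, -336.6]), array([41.2, 55. ]), np.float64(30.6)], [array([ 513.7, -305.6]), array([40.3, 55.3]), np.float64(31.5)]]
side [307. 258.] [array([ 453.6, -102.3]), array([168.3, 134.9]), np.float64(26.1)] [[array([ 425. , -117.1]), array([44.2, 66.1]), np.float64(25.1)], [array([481. , -88.5]), array([46.4, 65.1]), np.float64(25.4)]]
```

View pics/topc.png

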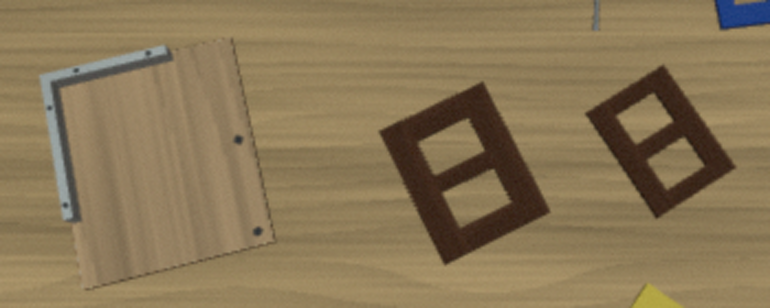

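View pics/fence.png

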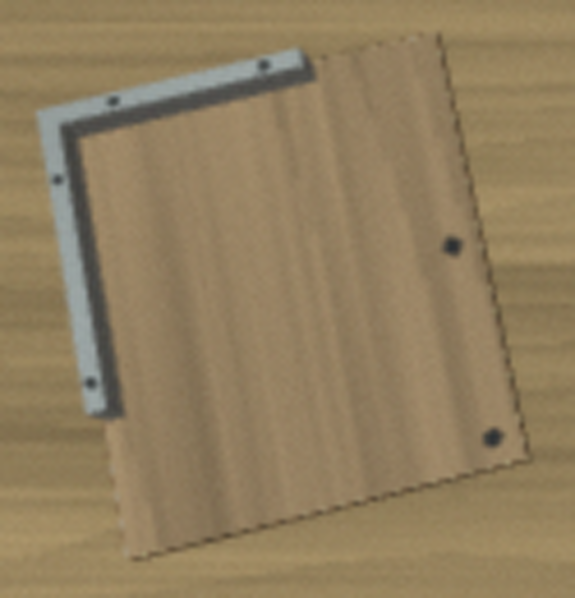

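The crop confirms two brown panels whose sizes match the large and small ones. The left fence, running down the image, is the longer one. Next I measure the fence's top-face edges at z=40.

```bash
python3 - <<'E'
from h import *
from scipy.optimize import brentq
d=cams.get_image("top"); f=d["frame"]; h=cv2.cvtColor(f,cv2.COLOR_BGR2HSV).astype(int)
m=((h[...,1]<60)&(h[...,2]>115)).astype(np.uint8); k=np.zeros_like(m);k[205:300,120:195]=1;m*=k
m=cv2.morphologyEx(m,cv2.MORPH_CLOSE,np.ones((3,3)))
c=max(cv2.findContours(m,cv2.RETR_EXTERNAL,cv2.CHAIN_APPROX_NONE)[0],key=cv2.contourArea)[:,0]
P=ray(d,c,40); 
print("poly",np.round(cv2.approxPolyDP(P.astype(np.float32).reshape(-1,1,2),7,True)[:,0]).tolist())
def line(p):
    vx,vy,x,y=cv2.fitLine(p.astype(np.float32),cv2.DIST_HUBER,0,.01,.01).ravel(); return np.array([x,y]),np.array([vx,vy])
def inter(a,b): t=np.linalg.solve(np.c_[a[1],-b[1]],b[0]-a[0]); return a[0]+t[0]*a[1]
# pallet frame guess
A=cv2.approxPolyDP(P.astype(np.float32).reshape(-1,1,2),7,True)[:,0]
o=P[np.argmax(P[:,0]*0.2+P[:,1])]
th=np.radians(12); 
for it in range(3):
    X=np.array([np.cos(th),np.sin(th)]);Y=np.array([-X[1],X[0]])
    u=P@X;v=P@Y; u1,v1=np.percentile(u,98),np.percentile(v,98)
    long_=(u<u1-25)&(u>u.min()+8); short=(v<v1-25)&(v>v.min()+8)
    lo=line(P[long_&(v>v1-5)]);li=line(P[long_&(v<=v1-5)])
    so=line(P[short&(u>u1-5)]);si=line(P[short&(u<=u1-5)])
    ang=lambda l:np.degrees(np.arctan2(*(l[1][::-1]))) 
    th=np.arctan(lo[1][1]/lo[1][0])
print("angles",[round(float(ang(l)),1) for l in(lo,li,so,si)])
print("outer",inter(lo,so),"inner",inter(li,si),"lens",u.max()-u.min(),v.max()-v.min())
Cs=inter(li,si)
d2=cams.get_image("side")
print("proj inner top/bottom in side",proj(d2,[[*Cs,40],[*Cs,12]]), "top",proj(d,[[*Cs,40],[*Cs,12]]))
cv2.imwrite("pics/sfence.png",cv2.resize(d2["frame"][140:230,220:345],None,fx=6,fy=6,interpolation=cv2.INTER_CUBIC))
E
```

```text
poly [[592.0, 230.0], [556.0, 363.0], [399.0, 324.0], [408.0, 316.0], [549.0, 352.0], [582.0, 227.0]]
angles [14.2, 14.5, -75.6, -75.8]
outer [556.98193 363.2132 ] inner [550.7759  353.27908] lens 166.1599290326841 141.2364055404858
proj inner top/bottom in side [[294.35441222 155.11385377]
 [294.8796152  162.50088442]] top [[131.6424954  226.254184  ]
 [136.04205305 229.36865588]]
```

View pics/sfence.png

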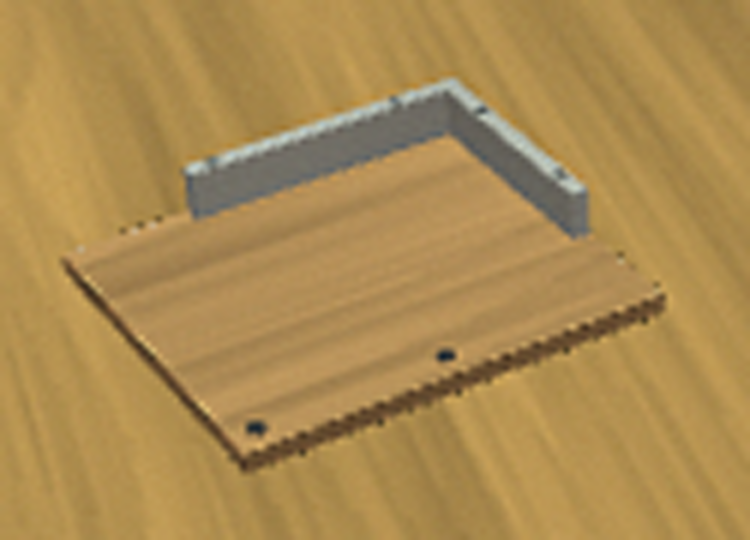

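The corner comes out at about (550,352) with a yaw of 14.3°. The side crop agrees, with the inner bottom corner at full-image pixel (295,162.5). Now I work out the first move.

```bash
cat >> h.py <<'E'
from scipy.spatial.transform import Rotation as Ro
def go(p,psi,label=""):
    s=arm.read_state();R=Ro.from_quat(s["ee_rot"]);M=R.as_matrix()
    ps=np.degrees(np.arctan2(M[1,0],M[0,0])); t=R.inv().apply(np.array(p)-s["position"])
    g=Ro.from_matrix(np.c_[[np.cos(np.radians(psi)),np.sin(np.radians(psi)),0],[np.sin(np.radians(psi)),-np.cos(np.radians(psi)),0],[0,0,-1]])
    print(label,"pos",np.round(s["position"],1),"psi",round(ps,2),"tool shift mm",np.round(t,1),"rotvec deg",np.round((R.inv()*g).as_rotvec(degrees=True),2),"clk",round(s["clock"],2),"w",round(s["gripper_width"],1),"F",np.round(s["contact_force"],1),"grasp",round(s["grasp_force"],1))
E
python3 -c "
from h import *
go([454.5,-102,100],26.4-90)"
```

```text
pos [244.3 575.1 231. ] psi -23.02 tool shift mm [458.2 540.9 131.3] rotvec deg [ 3.000e-02 -2.000e-02  4.058e+01] clk 0.3 w 85.1 F [-0.  -0.2 -0.6] grasp 0.0
```

Request:
servo_tool(
  commands=[
    [[110,0.0254,0.03,0,0,0,0],[110,0.0254,0.03,0,0,0,0],[110,0.0254,0.03,0,0,0,0],[110,0.0254,0.03,0,0,0,0],[110,0.0254,0.03,0,0,0,0],[110,0.0254,0.03,0,0,0,0],[110,0.0254,0.03,0,0,0,0],[110,0.0254,0.03,0,0,0,0],[110,0.0254,0.03,0,0,0,0],[110,0.0254,0.03,0,0,0,0]],
  ],
)

```text
clock: 1.13
position: [360.9, 197.9, 231.7]
ee_rot: [0.98, -0.199, 0.0, -0.0]
contact_force: [0.3, -0.4, -0.8]
gripper_width: 48.8
grasp_force: 0.0
```

Request:
servo_tool(
  commands=[
    [[110,0.0254,0.03,0,0,0,0],[110,0.0254,0.03,0,0,0,0],[110,0.0254,0.03,0,0,0,0],[110,0.0254,0.03,0,0,0,0],[110,0.0254,0.03,0,0,0,0],[110,0.0254,0.03,0,0,0,0],[110,0.0254,0.03,0,0,0,0],[110,0.0254,0.03,0,0,0,0]],
  ],
)

```text
clock: 1.8
position: [454.1, -102.6, 231.7]
ee_rot: [0.98, -0.2, 0.0, -0.0]
contact_force: [0.4, 0.5, 0.7]
gripper_width: 48.3
grasp_force: 0.0
```

Request:
servo_tool(
  commands=[
    [[110,0,0,0.02,0,0,6.76],[110,0,0,0.02,0,0,6.76],[110,0,0,0.02,0,0,6.76],[110,0,0,0.02,0,0,6.76],[110,0,0,0.02,0,0,6.76],[110,0,0,0.02,0,0,6.76],[110,0,0,0.01,0,0,0],[110,0,0,0,0,0,0]],
  ],
)

```text
clock: 2.47
position: [452.2, -100.7, 99.1]
ee_rot: [0.85, -0.527, -0.002, 0.002]
contact_force: [-0.4, -0.2, 0.1]
gripper_width: 48.4
grasp_force: 0.0
```

```bash
python3 -c "
from h import *
go([454.5,-102,2.5],26.4-90)
d=cams.get_image('side');cv2.imwrite('pics/a.png',cv2.resize(d['frame'][130:340,180:420],None,fx=3,fy=2.8))"
```

```text
pos [ 452.2 -100.7   99.1] psi -63.61 tool shift mm [ 2.4 -2.  96.6] rotvec deg [ 0.28  0.12 -0.01] clk 2.47 w 48.4 F [-0.4 -0.2  0.1] grasp 0.0
```

View pics/a.png

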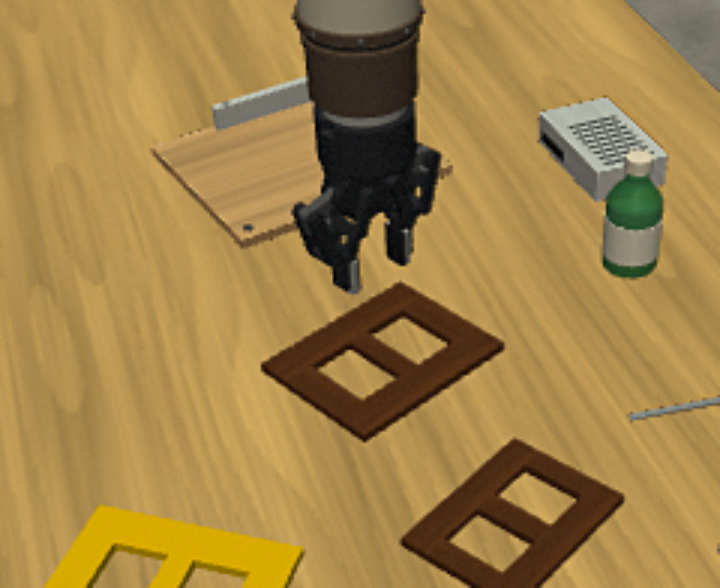

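The gripper is over the large panel, with its fingers in line with the two windows (crop pixels (345,280) and (400,250) above the bar). I descend into them.

Request:
servo_tool(
  commands=[
    [[110,0.002,-0.002,0.02,0,0,0],[110,0,0,0.02,0,0,0],[110,0,0,0.02,0,0,0],[110,0,0,0.015,0,0,0],[110,0,0,0.007,0,0,0],[110,0,0,0.007,0,0,0],[110,0,0,0.004,0,0,0],[110,0,0,0,0,0,0]],
  ],
)

```text
clock: 3.18
position: [457.0, -101.4, 8.4]
ee_rot: [0.85, -0.527, 0.0, -0.0]
contact_force: [0.9, -0.7, 0.7]
gripper_width: 48.4
grasp_force: 0.0
```

```bash
python3 -c "
from h import *
go([454.5,-102,2.5],26.4-90)"
```

```text
pos [ 457.  -101.4    8.4] psi -63.57 tool shift mm [-0.6  2.5  5.9] rotvec deg [-0.02 -0.01  0.03] clk 3.18 w 48.4 F [ 0.9 -0.7  0.7] grasp 0.0
```

Request:
servo_tool(
  commands=[
    [[110,0,0.0025,0.003,0,0,0],[110,0,0,0.002,0,0,0],[255,0,0,0,0,0,0],[255,0,0,0,0,0,0],[255,0,0,0,0,0,0],[255,0,0,0,0,0,0],[255,0,0,0,0,0,0],[255,0,0,0,0,0,0]],
  ],
)

```text
clock: 3.85
position: [454.9, -102.6, 3.9]
ee_rot: [0.85, -0.527, 0.0, -0.0]
contact_force: [-1.6, 0.2, 5.5]
gripper_width: 17.5
grasp_force: 58.9
```

Request:
servo_tool(
  commands=[
    [[255,0,0,-0.01,0,0,0],[255,0,0,-0.03,0,0,0],[255,0,0,-0.03,0,0,0],[255,0,0,-0.02,0,0,0],[255,0,0,0,0,0,0],[255,0,0,0,0,0,0]],
  ],
)

```text
clock: 4.35
position: [454.7, -102.4, 94.0]
ee_rot: [0.85, -0.527, 0.001, -0.001]
contact_force: [-0.2, -1.2, -1.1]
gripper_width: 17.4
grasp_force: 59.0
```

```bash
python3 -c "
from h import *
go([482,264,80],14.3-90)
for n in('side','top'):
  d=cams.get_image(n)
  for z in (95.,):
    for r in rects(d,z,400): print(n,np.round(r[2]),[np.round(x,1) for x in r[0]],[[np.round(x,1) for x in w] for w in r[1]])
  if n=='side':cv2.imwrite('pics/b.png',cv2.resize(d['frame'][130:340,180:420],None,fx=2.5,fy=2.5))"
```

```text
pos [ 454.7 -102.4   94. ] psi -63.6 tool shift mm [-316.1 -187.3   14.3] rotvec deg [-1.40e-01 -1.00e-02  1.21e+01] clk 4.35 w 17.4 F [-0.2 -1.2 -1.1] grasp 59.0
side [351. 317.] [array([ 460.5, -388.3]), array([128.6,  95.7]), np.float64(31.9)] [[array([ 437.2, -402.3]), array([36.6, 49.7]), np.float64(32.0)], [array([ 482.8, -374.2]), array([36.6, 48.2]), np.float64(31.5)]]
side [105. 246.] [array([-15.4,  15. ]), array([116.7, 171.5]), np.float64(4.5)] [[array([-35.8,  26.4]), array([33.6, 51.2]), np.float64(2.7)]]
side [305. 233.] [array([453.7, -98.4]), array([170.4, 136.5]), np.float64(26.3)] []
top [325. 275.] [array([ 439. , -110.2]), array([131.2, 128.8]), np.float64(26.4)] []
top [410. 253.] [array([ 471.5, -300.9]), array([127.3,  96. ]), np.float64(31.9)] [[array([ 448.4, -315.7]), array([44.1, 54.4]), np.float64(31.4)], [array([ 494.7, -286.4]), array([44.2, 54.9]), np.float64(31.7)]]
```

View pics/b.png

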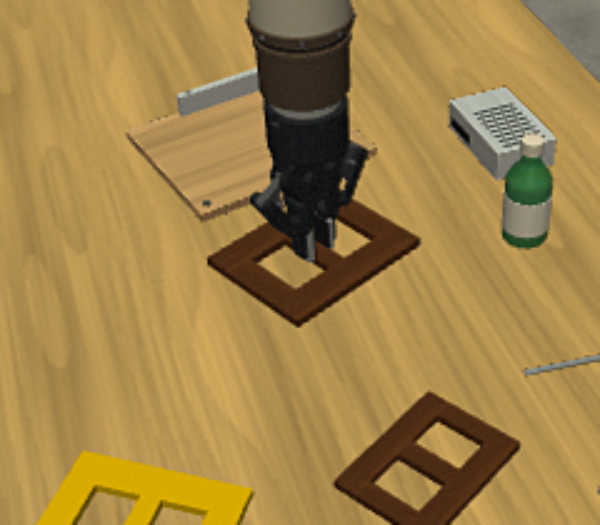

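The large panel is held level and square in the hand: crop (310,260), opening 17.4 mm, grip 59 N. I carry it over the pallet with about 6 mm of stand-off from both fences.

```bash
python3 -c "
from h import *
go([482,261.3,60],14.3-90)"
```

```text
pos [ 453.3 -102.6   92.2] psi -63.61 tool shift mm [-313.2 -187.5   32.2] rotvec deg [ 0.12  0.06 12.09] clk 4.45 w 17.6 F [ 0.5  0.2 -1.4] grasp 59.0
```

Request:
servo_tool(
  commands=[
    [[255,-0.0157,-0.0094,0,0,0,0],[255,-0.0313,-0.0187,0,0,0,0],[255,-0.0313,-0.0187,0,0,0,0],[255,-0.0313,-0.0187,0,0,0,0],[255,-0.0313,-0.0187,0,0,0,0],[255,-0.0313,-0.0187,0,0,0,0],[255,-0.0313,-0.0187,0,0,0,0],[255,-0.0313,-0.0187,0,0,0,0],[255,-0.0313,-0.0187,0,0,0,0],[255,-0.0313,-0.0187,0,0,0,0]],
  ],
)

```text
clock: 5.28
position: [480.0, 243.9, 91.2]
ee_rot: [0.85, -0.527, -0.001, 0.002]
contact_force: [0.6, -0.0, -0.7]
gripper_width: 17.2
grasp_force: 59.0
```

Request:
servo_tool(
  commands=[
    [[255,-0.0157,-0.0094,0,0,0,0],[255,0,0,0.005,0,0,4],[255,0,0,0.01,0,0,4],[255,0,0,0.01,0,0,4.1],[255,0,0,0.005,0,0,0],[255,0,0,0,0,0,0],[255,0,0,0,0,0,0]],
  ],
)

```text
clock: 5.87
position: [482.4, 260.3, 62.4]
ee_rot: [0.79, -0.613, -0.0, 0.001]
contact_force: [0.7, -1.2, -1.2]
gripper_width: 17.1
grasp_force: 58.9
```

```bash
python3 -c "
from h import *
go([482,261.3,60],14.3-90)
for n in('side','top'):
  d=cams.get_image(n)
  for r in rects(d,65.,400): print(n,np.round(r[2]),[np.round(x,1) for x in r[0]])
  if n=='top':cv2.imwrite('pics/c.png',cv2.resize(d['frame'][180:340,100:260],None,fx=3.7,fy=3.7))"
```

```text
pos [482.4 260.3  62.4] psi -75.62 tool shift mm [-1.   0.1  2.4] rotvec deg [ 0.11 -0.07  0.08] clk 5.87 w 17.1 F [ 0.7 -1.2 -1.2] grasp 58.9
side [351. 317.] [array([ 470.1, -364.6]), array([134.1, 100. ]), np.float64(31.9)]
side [280. 167.] [array([480.9, 262.6]), array([168.5, 139.8]), np.float64(14.1)]
top [411. 254.] [array([ 478.1, -307.7]), array([130.9,  99.5]), np.float64(32.1)]
top [169. 256.] [array([481.6, 260.5]), array([164.3, 130.1]), np.float64(14.3)]
```

View pics/c.png

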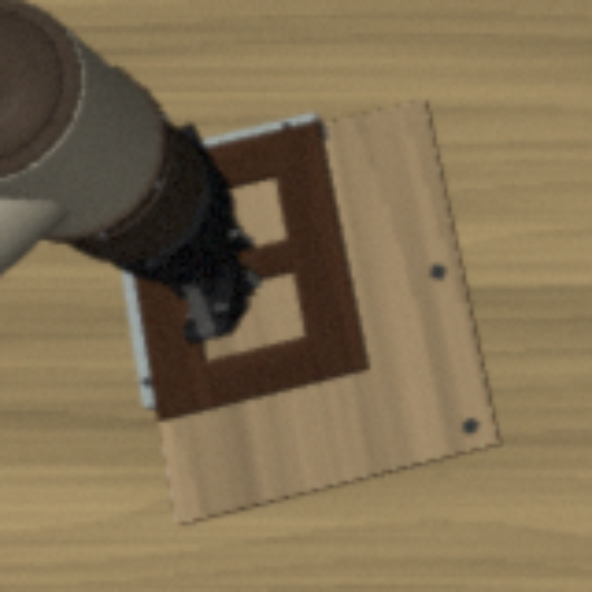

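The panel hangs over the pallet, parallel to the fences (centre at about (169,256), yaw 14.3°). I lower it.

Request:
servo_tool(
  commands=[
    [[255,0,0,0.01,0,0,0],[255,0,0,0.015,0,0,0],[255,0,0,0.012,0,0,0],[255,0,0,0.005,0,0,0],[255,0,0,0,0,0,0],[255,0,0,0,0,0,0]],
  ],
)

```text
clock: 6.47
position: [482.9, 261.1, 21.3]
ee_rot: [0.79, -0.613, 0.0, 0.0]
contact_force: [0.1, 0.3, -0.4]
gripper_width: 17.5
grasp_force: 58.9
```

Request:
servo_tool(
  commands=[
    [[255,0,0,0.001,0,0,0],[255,0,0,0.001,0,0,0],[255,0,0,0.001,0,0,0],[255,0,0,0,0,0,0],[255,0,0,0,0,0,0],[255,0,0,0,0,0,0]],
  ],
)

```text
clock: 6.97
position: [482.8, 261.1, 18.5]
ee_rot: [0.79, -0.613, 0.0, -0.0]
contact_force: [-0.5, -0.0, -1.6]
gripper_width: 17.8
grasp_force: 58.9
```

Request:
servo_tool(
  commands=[
    [[255,0,0,0.001,0,0,0],[255,0,0,0.001,0,0,0],[255,0,0,0,0,0,0],[255,0,0,0,0,0,0]],
  ],
)

```text
clock: 7.3
position: [482.6, 261.0, 16.2]
ee_rot: [0.79, -0.613, -0.0, 0.0]
contact_force: [-0.5, 0.5, 0.1]
gripper_width: 17.5
grasp_force: 59.0
```

Request:
servo_tool(
  commands=[
    [[255,-0.001,0,0,0,0,0],[255,-0.001,0,0,0,0,0],[255,-0.001,0,0,0,0,0],[255,-0.001,0,0,0,0,0],[255,0,0,0,0,0,0],[255,0,0,0,0,0,0]],
  ],
)

```text
clock: 7.8
position: [481.7, 265.0, 16.3]
ee_rot: [0.79, -0.613, -0.0, -0.0]
contact_force: [0.5, 0.2, -1.4]
gripper_width: 17.7
grasp_force: 59.0
```

Request:
servo_tool(
  commands=[
    [[255,-0.0005,0,0.0005,0,0,0],[255,-0.0005,0,0,0,0,0],[255,-0.0005,0,0,0,0,0],[255,0,0,0,0,0,0],[255,0,0,0,0,0,0]],
  ],
)

```text
clock: 8.22
position: [481.4, 266.4, 16.0]
ee_rot: [0.79, -0.613, 0.0, -0.0]
contact_force: [-0.7, -0.7, 1.2]
gripper_width: 17.5
grasp_force: 59.2
```

Request:
servo_tool(
  commands=[
    [[255,-0.0005,0,0,0,0,0],[255,-0.0005,0,0,0,0,0],[255,0,0,0,0,0,0],[255,0,0,0,0,0,0]],
  ],
)

```text
clock: 8.55
position: [481.3, 267.1, 16.0]
ee_rot: [0.79, -0.613, 0.0, 0.0]
contact_force: [1.9, -3.2, 3.5]
gripper_width: 17.8
grasp_force: 59.4
```

Request:
servo_tool(
  commands=[
    [[255,-0.0005,0,0,0,0,0],[255,0,0,0,0,0,0],[255,0,0,0,0,0,0]],
  ],
)

```text
clock: 8.8
position: [481.2, 267.1, 16.0]
ee_rot: [0.79, -0.613, 0.0, 0.0]
contact_force: [2.5, -4.8, 2.5]
gripper_width: 17.5
grasp_force: 59.4
```

```bash
python3 -c "
from h import *
go([486.2,268.6,16],14.3-90)
print(arm.read_state()['wrist_torque'])"
```

```text
pos [481.2 267.1  16. ] psi -75.68 tool shift mm [-0.2 -5.2 -0. ] rotvec deg [ 0.02 -0.06  0.02] clk 8.8 w 17.5 F [ 2.5 -4.8  2.5] grasp 59.4
[-1.47774858 -0.8530002   0.03140332]
```

The panel has touched the long fence (about 5 N, within 0.2 mm of the prediction). Next I push toward the short fence.

Request:
servo_tool(
  commands=[
    [[255,0,-0.001,0,0,0,0],[255,0,-0.001,0,0,0,0],[255,0,-0.001,0,0,0,0],[255,0,-0.001,0,0,0,0],[255,0,0,0,0,0,0],[255,0,0,0,0,0,0]],
  ],
)

```text
clock: 9.3
position: [482.7, 267.4, 15.9]
ee_rot: [0.79, -0.614, -0.001, 0.003]
contact_force: [-5.4, -3.2, 8.5]
gripper_width: 17.3
grasp_force: 60.1
```

Request:
servo_tool(
  commands=[
    [[255,0,-0.0005,0,0,0,0],[255,0,-0.0005,0,0,0,0],[255,0,0,0,0,0,0],[255,0,0,0,0,0,0]],
  ],
)

```text
clock: 9.63
position: [483.5, 267.6, 16.0]
ee_rot: [0.79, -0.614, -0.001, 0.003]
contact_force: [-5.2, -3.5, 9.0]
gripper_width: 17.7
grasp_force: 60.1
```

Request:
servo_tool(
  commands=[
    [[255,0.0004,0,-0.0005,0,0,0],[255,0,0,0,0,0,0],[255,0,0,0,0,0,0]],
  ],
)

```text
clock: 9.88
position: [484.8, 267.9, 16.0]
ee_rot: [0.79, -0.614, -0.0, 0.001]
contact_force: [-3.5, -2.2, 3.5]
gripper_width: 17.5
grasp_force: 59.5
```

```bash
python3 -c "
from h import *
go([486.2,268.6,16],14.3-90)
print(arm.read_state()['wrist_torque'])"
```

```text
pos [484.8 267.9  16. ] psi -75.7 tool shift mm [-0.3 -1.5 -0. ] rotvec deg [ 0.15 -0.06 -0.  ] clk 9.88 w 17.5 F [-3.5 -2.2  3.5] grasp 59.5
[-0.94775309  0.89313219  0.01752726]
```

Request:
servo_tool(
  commands=[
    [[255,0,0,-0.0003,0,0,0],[255,0,-0.0004,0,0,0,0],[255,0,-0.0004,0,0,0,0],[255,0,0,0,0,0,0],[255,0,0,0,0,0,0]],
  ],
)

```text
clock: 10.3
position: [486.5, 268.4, 16.1]
ee_rot: [0.79, -0.614, -0.0, 0.001]
contact_force: [-0.9, -4.3, -1.1]
gripper_width: 17.6
grasp_force: 58.9
```

Request:
servo_tool(
  commands=[
    [[255,0,-0.0004,0,0,0,0],[255,0,-0.0004,0,0,0,0],[255,0,0,0,0,0,0],[255,0,0,0,0,0,0]],
  ],
)

```text
clock: 10.63
position: [487.1, 268.5, 16.3]
ee_rot: [0.79, -0.614, -0.0, 0.001]
contact_force: [-0.5, -4.8, -1.8]
gripper_width: 17.6
grasp_force: 58.9
```

```bash
python3 -c "
from h import *
go([486.2,268.6,16],14.3-90)
print(arm.read_state()['wrist_torque'])"
```

```text
pos [487.1 268.5  16.3] psi -75.7 tool shift mm [-0.3  0.8  0.3] rotvec deg [ 0.07 -0.04 -0.  ] clk 10.63 w 17.6 F [-0.5 -4.8 -1.8] grasp 58.9
[-1.47997056  0.38482667 -0.00597618]
```

Request:
servo_tool(
  commands=[
    [[255,0,-0.0005,0,0,0,0],[255,0,-0.0005,0,0,0,0],[255,0,0,0,0,0,0],[255,0,0,0,0,0,0]],
  ],
)

```text
clock: 10.97
position: [487.1, 268.5, 16.3]
ee_rot: [0.79, -0.614, -0.001, 0.002]
contact_force: [-4.9, -3.9, -0.1]
gripper_width: 17.7
grasp_force: 59.1
```

Request:
servo_tool(
  commands=[
    [[255,0,-0.0005,0,0,0,0],[255,0,0,0,0,0,0],[255,0,0,0,0,0,0]],
  ],
)

```text
clock: 11.22
position: [487.2, 268.6, 16.2]
ee_rot: [0.79, -0.614, -0.001, 0.002]
contact_force: [-5.8, -4.0, 0.9]
gripper_width: 17.5
grasp_force: 59.2
```

```bash
python3 -c "
from h import *
go([486.2,268.6,16],14.3-90)
print(arm.read_state()['wrist_torque'])"
```

```text
pos [487.2 268.6  16.2] psi -75.71 tool shift mm [-0.3  0.9  0.2] rotvec deg [ 0.22 -0.07 -0.01] clk 11.22 w 17.5 F [-5.8 -4.   0.9] grasp 59.2
[-1.15225735  1.54271713  0.00204039]
```

It touches both fences (about 6.6 N in X and 2.5 N in Y). The yaw moment is near zero, so the contact is spread along the faces and the panel is flush. I set it down and release.

Request:
servo_tool(
  commands=[
    [[255,0,0,0.0005,0,0,0],[255,0,0,0,0,0,0],[110,0,0,0,0,0,0],[110,0,0,0,0,0,0],[110,0,0,0,0,0,0],[110,0,0,0,0,0,0]],
  ],
)

```text
clock: 11.72
position: [490.2, 271.0, 16.9]
ee_rot: [0.79, -0.613, 0.0, -0.002]
contact_force: [-0.1, 0.1, -0.0]
gripper_width: 48.3
grasp_force: 0.0
```

Request:
servo_tool(
  commands=[
    [[110,0,0,-0.005,0,0,0],[110,0,0,-0.02,0,0,0],[110,0,0,-0.03,0,0,0],[110,0,0,-0.03,0,0,0],[110,0,0,0,0,0,0],[110,0,0,0,0,0,0]],
  ],
)

```text
clock: 12.22
position: [490.2, 270.8, 103.8]
ee_rot: [0.79, -0.613, 0.0, -0.003]
contact_force: [-1.6, -0.3, -0.7]
gripper_width: 48.4
grasp_force: 0.0
```

```bash
python3 -c "
from h import *
go([489.5,-320.4,100],32-90)"
```

```text
pos [490.2 270.8 103.8] psi -75.67 tool shift mm [572.6 147.1   1.1] rotvec deg [ -0.35   0.14 -17.67] clk 12.22 w 48.4 F [-1.6 -0.3 -0.7] grasp 0.0
```

Request:
servo_tool(
  commands=[
    [[110,0.019,0.005,0,0,0,0],[110,0.0382,0.0098,0,0,0,0],[110,0.0382,0.0098,0,0,0,0],[110,0.0382,0.0098,0,0,0,0],[110,0.0382,0.0098,0,0,0,0],[110,0.0382,0.0098,0,0,0,0],[110,0.0382,0.0098,0,0,0,0],[110,0.0382,0.0098,0,0,0,0],[110,0.0382,0.0098,0,0,0,0],[110,0.0382,0.0098,0,0,0,0]],
  ],
)

```text
clock: 13.05
position: [487.5, -106.9, 100.4]
ee_rot: [0.79, -0.613, -0.0, 0.0]
contact_force: [2.0, 0.3, 0.8]
gripper_width: 48.2
grasp_force: 0.0
```

Request:
servo_tool(
  commands=[
    [[114,0.0382,0.0098,0,0,0,0],[114,0.0382,0.0098,0,0,0,0],[114,0.0382,0.0098,0,0,0,0],[114,0.0382,0.0098,0,0,0,0],[114,0.0382,0.0098,0,0,0,0],[114,0.019,0.005,0.02,0,0,-5.9],[114,0,0,0.02,0,0,-5.9],[114,0,0,0.02,0,0,-5.9],[114,0,0,0,0,0,0],[114,0,0,0,0,0,0]],
  ],
)

```text
clock: 13.88
position: [486.8, -321.7, 39.5]
ee_rot: [0.874, -0.486, -0.002, 0.0]
contact_force: [0.3, -0.2, 0.7]
gripper_width: 47.6
grasp_force: 0.0
```

```bash
python3 -c "
from h import *
go([489.5,-320.4,4],32-90)
for n,z in(('top',21.),('side',21.)):
  d=cams.get_image(n)
  for r in rects(d,z,400): print(n,np.round(r[2]),[np.round(x,1) for x in r[0]],len(r[1]))
  if n=='top':cv2.imwrite('pics/e.png',cv2.resize(d['frame'][190:330,110:460],None,fx=2.2,fy=2.2))
"
```

```text
pos [ 486.8 -321.7   39.5] psi -58.14 tool shift mm [ 0.4 -3.1 35.5] rotvec deg [ 0.15  0.17 -0.14] clk 13.88 w 47.6 F [ 0.3 -0.2  0.7] grasp 0.0
top [404. 259.] [array([ 480.7, -306.3]), array([136.9,  78.8]), np.float64(33.5)] 0
top [160. 238.] [array([510.8, 274.3]), array([113.4, 130. ]), np.float64(14.3)] 0
side [353. 317.] [array([ 484.4, -330.3]), array([141.8, 105.7]), np.float64(31.9)] 1
side [282. 177.] [array([486.1, 268.7]), array([169.4, 140.8]), np.float64(14.2)] 2
```

View pics/e.png

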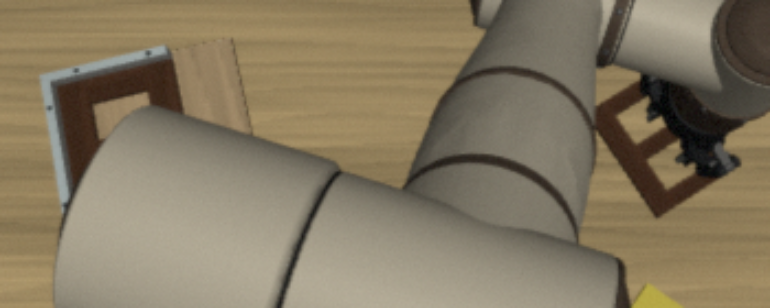

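The large panel sits in the corner, dark strip tight to both fences (crop (50,80)). The gripper is over the small panel, so I grasp it.

Request:
servo_tool(
  commands=[
    [[114,0,-0.001,0.01,0,0,0],[114,0,0,0.01,0,0,0],[114,0,0,0.008,0,0,0],[114,0,0,0.005,0,0,0],[114,0,0,0,0,0,0],[114,0,0,0,0,0,0]],
  ],
)

```text
clock: 14.48
position: [488.6, -321.3, 7.6]
ee_rot: [0.875, -0.485, -0.0, 0.0]
contact_force: [-0.3, 0.3, 0.5]
gripper_width: 47.5
grasp_force: 0.0
```

```bash
python3 -c "
from h import *
go([489.5,-320.4,4],32-90)"
```

```text
pos [ 488.6 -321.3    7.6] psi -57.98 tool shift mm [-0.3 -1.3  3.6] rotvec deg [0.04 0.04 0.02] clk 14.48 w 47.5 F [-0.3  0.3  0.5] grasp 0.0
```

Request:
servo_tool(
  commands=[
    [[114,0,-0.001,0.0035,0,0,0],[114,0,0,0,0,0,0],[255,0,0,0,0,0,0],[255,0,0,0,0,0,0],[255,0,0,0,0,0,0],[255,0,0,0,0,0,0],[255,0,0,0,0,0,0],[255,0,0,0,0,0,0]],
  ],
)

```text
clock: 15.15
position: [489.9, -321.0, 5.2]
ee_rot: [0.875, -0.485, 0.0, -0.0]
contact_force: [0.1, 1.2, 4.6]
gripper_width: 17.0
grasp_force: 59.0
```

Request:
servo_tool(
  commands=[
    [[255,0,0,-0.01,0,0,0],[255,0,0,-0.03,0,0,0],[255,0,0,-0.03,0,0,0],[255,0,0,-0.02,0,0,0],[255,0,0,0,0,0,0],[255,0,0,0,0,0,0]],
  ],
)

```text
clock: 15.65
position: [490.0, -320.9, 96.0]
ee_rot: [0.875, -0.485, 0.001, -0.0]
contact_force: [-0.6, 0.0, -1.4]
gripper_width: 17.0
grasp_force: 58.8
```

```bash
python3 -c "
from h import *
d=cams.get_image('side')
for r in rects(d,99.,400): print(np.round(r[2]),[np.round(x,1) for x in r[0]])
go([490.7,277,80],14.3-90)"
```

```text
[351. 292.] [array([ 488.1, -321. ]), array([144.8, 107.9]), np.float64(32.1)]
[282. 178.] [array([460.7, 147.9]), array([151.7, 126.8]), np.float64(14.6)]
 pos [ 489.1 -320.5   94.5] psi -58.02 tool shift mm [-505.9 -317.9   15. ] rotvec deg [-0.    0.05 17.68] clk 15.7 w 17.4 F [-0.5  0.6 -0.9] grasp 58.8
```

Request:
servo_tool(
  commands=[
    [[255,-0.0158,-0.01,0,0,0,0],[255,-0.0316,-0.02,0,0,0,0],[255,-0.0316,-0.02,0,0,0,0],[255,-0.0316,-0.02,0,0,0,0],[255,-0.0316,-0.02,0,0,0,0],[255,-0.0316,-0.02,0,0,0,0],[255,-0.0316,-0.02,0,0,0,0],[255,-0.0316,-0.02,0,0,0,0],[255,-0.0316,-0.02,0,0,0,0],[255,-0.0316,-0.02,0,0,0,0]],
  ],
)

```text
clock: 16.53
position: [490.0, 35.8, 93.1]
ee_rot: [0.875, -0.485, -0.001, 0.001]
contact_force: [2.0, -0.7, -0.7]
gripper_width: 17.4
grasp_force: 58.8
```

Request:
servo_tool(
  commands=[
    [[255,-0.0316,-0.02,0,0,0,0],[255,-0.0316,-0.02,0,0,0,0],[255,-0.0316,-0.02,0,0,0,0],[255,-0.0316,-0.02,0,0,0,0],[255,-0.0316,-0.02,0,0,0,0],[255,-0.0316,-0.02,0,0,0,0],[255,-0.0158,-0.01,0,0,0,0],[255,0,0,0.005,0,0,5.9],[255,0,0,0.01,0,0,5.9],[255,0,0,0.01,0,0,5.9]],
  ],
)

```text
clock: 17.37
position: [491.9, 277.2, 67.9]
ee_rot: [0.788, -0.615, -0.0, 0.001]
contact_force: [-0.8, -0.5, -2.1]
gripper_width: 17.2
grasp_force: 58.8
```

Request:
servo_tool(
  commands=[
    [[255,0,0,0.005,0,0,0],[255,0,0,0,0,0,0],[255,0,0,0,0,0,0]],
  ],
)

```text
clock: 17.62
position: [492.6, 276.8, 63.8]
ee_rot: [0.79, -0.613, -0.0, 0.001]
contact_force: [-0.3, 0.8, -0.5]
gripper_width: 17.3
grasp_force: 58.8
```

```bash
python3 -c "
from h import *
for n in('side','top'):
  d=cams.get_image(n)
  for r in rects(d,70.,400): print(n,np.round(r[2]),[np.round(x,1) for x in r[0]])
go([492,277.7,29],14.3-90)"
```

```text
side [282. 169.] [array([477.1, 226.3]), array([188.5, 193.3]), np.float64(14.4)]
top [166. 255.] [array([479.4, 256.8]), array([169.1, 132.3]), np.float64(14.7)]
 pos [493.2 277.3  64.9] psi -75.62 tool shift mm [-0.6  1.1 35.9] rotvec deg [-0.02  0.    0.08] clk 17.72 w 17.1 F [-0.3  0.3 -0.4] grasp 58.8
```

Request:
servo_tool(
  commands=[
    [[255,0,0.001,0.01,0,0,0],[255,0,0,0.012,0,0,0],[255,0,0,0.008,0,0,0],[255,0,0,0.004,0,0,0],[255,0,0,0,0,0,0],[255,0,0,0,0,0,0]],
  ],
)

```text
clock: 18.22
position: [492.0, 277.2, 30.5]
ee_rot: [0.79, -0.613, 0.0, 0.0]
contact_force: [0.1, -0.1, 0.1]
gripper_width: 17.2
grasp_force: 58.8
```

Request:
servo_tool(
  commands=[
    [[255,0,0,0.001,0,0,0],[255,0,0,0.001,0,0,0],[255,0,0,0.001,0,0,0],[255,0,0,0,0,0,0],[255,0,0,0,0,0,0]],
  ],
)

```text
clock: 18.63
position: [492.0, 277.3, 27.7]
ee_rot: [0.79, -0.613, 0.0, -0.0]
contact_force: [-0.2, 0.7, -0.4]
gripper_width: 17.1
grasp_force: 58.8
```

Request:
servo_tool(
  commands=[
    [[255,-0.001,0,0.001,0,0,0],[255,-0.001,0,0,0,0,0],[255,-0.001,0,0,0,0,0],[255,-0.001,0,0,0,0,0],[255,0,0,0,0,0,0],[255,0,0,0,0,0,0]],
  ],
)

```text
clock: 19.13
position: [490.9, 281.2, 26.6]
ee_rot: [0.79, -0.613, 0.0, -0.0]
contact_force: [-0.8, 1.1, -1.1]
gripper_width: 17.1
grasp_force: 58.8
```

Request:
servo_tool(
  commands=[
    [[255,-0.0005,0,0,0,0,0],[255,-0.0005,0,0,0,0,0],[255,0,0,0,0,0,0],[255,0,0,0,0,0,0]],
  ],
)

```text
clock: 19.47
position: [490.7, 282.0, 26.6]
ee_rot: [0.79, -0.613, 0.0, 0.0]
contact_force: [0.6, 0.7, -0.3]
gripper_width: 17.0
grasp_force: 58.8
```

Request:
servo_tool(
  commands=[
    [[255,-0.0005,0,0,0,0,0],[255,0,0,0,0,0,0],[255,0,0,0,0,0,0]],
  ],
)

```text
clock: 19.72
position: [490.5, 282.5, 26.6]
ee_rot: [0.79, -0.613, 0.0, 0.0]
contact_force: [-0.5, -0.3, -0.6]
gripper_width: 17.4
grasp_force: 58.8
```

Request:
servo_tool(
  commands=[
    [[255,-0.0005,0,0,0,0,0],[255,0,0,0,0,0,0],[255,0,0,0,0,0,0]],
  ],
)

```text
clock: 19.97
position: [490.4, 283.0, 26.6]
ee_rot: [0.79, -0.614, -0.0, 0.0]
contact_force: [-0.3, 0.4, -0.4]
gripper_width: 17.3
grasp_force: 58.9
```

Request:
servo_tool(
  commands=[
    [[255,-0.0005,0,0,0,0,0],[255,0,0,0,0,0,0],[255,0,0,0,0,0,0]],
  ],
)

```text
clock: 20.22
position: [490.4, 283.0, 26.6]
ee_rot: [0.79, -0.614, 0.0, 0.0]
contact_force: [1.9, -2.8, 0.5]
gripper_width: 17.2
grasp_force: 58.9
```

```bash
python3 -c "
from h import *
go([495.9,283.8,26.2],14.3-90)
print(arm.read_state()['wrist_torque'])"
```

```text
pos [490.4 283.   26.6] psi -75.69 tool shift mm [ 0.6 -5.6  0.4] rotvec deg [ 0.02 -0.04  0.01] clk 20.22 w 17.2 F [ 1.9 -2.8  0.5] grasp 58.9
[-0.86214179 -0.5563261   0.00551612]
```

Request:
servo_tool(
  commands=[
    [[255,0,-0.001,0,0,0,0],[255,0,-0.001,0,0,0,0],[255,0,-0.001,0,0,0,0],[255,0,-0.001,0,0,0,0],[255,0,0,0,0,0,0],[255,0,0,0,0,0,0]],
  ],
)

```text
clock: 20.72
position: [493.7, 283.9, 26.3]
ee_rot: [0.79, -0.614, -0.0, 0.001]
contact_force: [-1.0, -3.6, -0.5]
gripper_width: 17.7
grasp_force: 58.9
```

Request:
servo_tool(
  commands=[
    [[255,0,-0.0005,0,0,0,0],[255,0,-0.0005,0,0,0,0],[255,0,0,0,0,0,0],[255,0,0,0,0,0,0]],
  ],
)

```text
clock: 21.05
position: [494.7, 284.1, 26.3]
ee_rot: [0.79, -0.614, -0.0, 0.001]
contact_force: [-1.4, -5.7, -1.6]
gripper_width: 17.2
grasp_force: 58.9
```

Request:
servo_tool(
  commands=[
    [[255,0,-0.0005,0,0,0,0],[255,0,0,0,0,0,0],[255,0,0,0,0,0,0]],
  ],
)

```text
clock: 21.3
position: [495.2, 284.3, 26.3]
ee_rot: [0.79, -0.614, -0.0, 0.001]
contact_force: [-1.8, -5.2, -0.4]
gripper_width: 17.4
grasp_force: 58.9
```

Request:
servo_tool(
  commands=[
    [[255,0.0003,-0.0005,0,0,0,0],[255,0,0,0,0,0,0],[255,0,0,0,0,0,0]],
  ],
)

```text
clock: 21.55
position: [496.0, 284.4, 26.4]
ee_rot: [0.79, -0.614, -0.0, 0.0]
contact_force: [-1.3, -4.7, -2.1]
gripper_width: 17.3
grasp_force: 58.9
```

Request:
servo_tool(
  commands=[
    [[255,0,-0.0005,0,0,0,0],[255,0,0,0,0,0,0],[255,0,0,0,0,0,0]],
  ],
)

```text
clock: 21.8
position: [496.0, 284.4, 26.4]
ee_rot: [0.79, -0.614, -0.0, 0.001]
contact_force: [-2.8, -4.4, -0.0]
gripper_width: 17.6
grasp_force: 59.0
```

Request:
servo_tool(
  commands=[
    [[255,0,-0.0005,0,0,0,0],[255,0,0,0,0,0,0],[255,0,0,0,0,0,0]],
  ],
)

```text
clock: 22.05
position: [496.0, 284.4, 26.4]
ee_rot: [0.79, -0.614, -0.0, 0.001]
contact_force: [-3.9, -3.6, 0.2]
gripper_width: 17.2
grasp_force: 59.1
```

```bash
python3 -c "
from h import *
go([495.9,283.8,26.2],14.3-90)
print(arm.read_state()['wrist_torque'])"
```

```text
pos [496.  284.4  26.4] psi -75.7 tool shift mm [0.5 0.2 0.2] rotvec deg [ 0.15 -0.05 -0.  ] clk 22.05 w 17.2 F [-3.9 -3.6  0.2] grasp 59.1
[-1.22189797  1.28102014 -0.00504853]
```

The small panel is flush on both fences (position steady under 4.7 N in X and 2.5 N in Y, yaw moment about 0). I set it down, release and retreat.

Request:
servo_tool(
  commands=[
    [[255,0,-0.0003,0.0006,0,0,0],[255,0,0,0,0,0,0],[114,0,0,0,0,0,0],[114,0,0,0,0,0,0],[114,0,0,0,0,0,0],[114,0,0,0,0,0,0]],
  ],
)

```text
clock: 22.55
position: [498.7, 286.6, 26.8]
ee_rot: [0.79, -0.613, 0.0, -0.002]
contact_force: [-0.2, 0.3, 0.2]
gripper_width: 47.3
grasp_force: 0.0
```

Request:
servo_tool(
  commands=[
    [[114,0,0,-0.005,0,0,0],[114,0,0,-0.02,0,0,0],[114,0,0,-0.03,0,0,0],[114,0,0,-0.04,0,0,0],[114,0,0,-0.03,0,0,0],[114,0.035,0,0,0,0,0],[114,0.04,0,0,0,0,0],[114,0.04,0,0,0,0,0],[114,0.04,0,0,0,0,0],[114,0.04,0,0,0,0,0]],
  ],
)

```text
clock: 23.38
position: [546.3, 94.8, 152.0]
ee_rot: [0.79, -0.613, 0.001, -0.001]
contact_force: [0.9, 0.6, 0.1]
gripper_width: 47.2
grasp_force: 0.0
```

Request:
servo_tool(
  commands=[
    [[114,0.04,0,0,0,0,0],[114,0.04,0,0,0,0,0],[114,0.04,0,0,0,0,0],[114,0.04,0,0,0,0,0],[114,0.04,0,0,0,0,0],[114,0.04,0,0,0,0,0],[114,0.02,0,0,0,0,0],[114,0,0,0,0,0,0],[114,0,0,0,0,0,0]],
  ],
)

```text
clock: 24.13
position: [610.2, -157.1, 151.0]
ee_rot: [0.789, -0.614, 0.0, -0.0]
contact_force: [0.2, -0.7, -0.1]
gripper_width: 47.2
grasp_force: 0.0
```

```bash
python3 -c "
from h import *
for n,z in(('side',30.),('top',30.)):
  d=cams.get_image(n)
  for r in rects(d,z,400): print(n,np.round(r[2]),[np.round(x,1) for x in r[0]])
  c=d['frame'][140:230,220:345] if n=='side' else d['frame'][205:325,120:245]
  c=cv2.resize(c,(400,560) if n=='top' else (400,288),interpolation=cv2.INTER_CUBIC)
  if n=='side':s=cv2.copyMakeBorder(c,0,272,0,0,cv2.BORDER_CONSTANT)
  else: cv2.imwrite('pics/g.png',np.hstack([s,c]))
go([495.9,283.8,26.2],14.3-90)"
```

```text
side [ 98. 246.] [array([-44.4, 100.3]), array([114.5, 196.2]), np.float64(24.0)]
side [282. 176.] [array([484.4, 262.7]), array([173.5, 154.6]), np.float64(14.4)]
top [165. 254.] [array([484.3, 266.9]), array([169.2, 132.4]), np.float64(13.6)]
 pos [ 610.  -155.3  151.2] psi -75.66 tool shift mm [-453.6    1.8  125.1] rotvec deg [-0.03  0.    0.04] clk 24.23 w 47.3 F [-0.7  0.9  0.4] grasp 0.0
```

View pics/g.png

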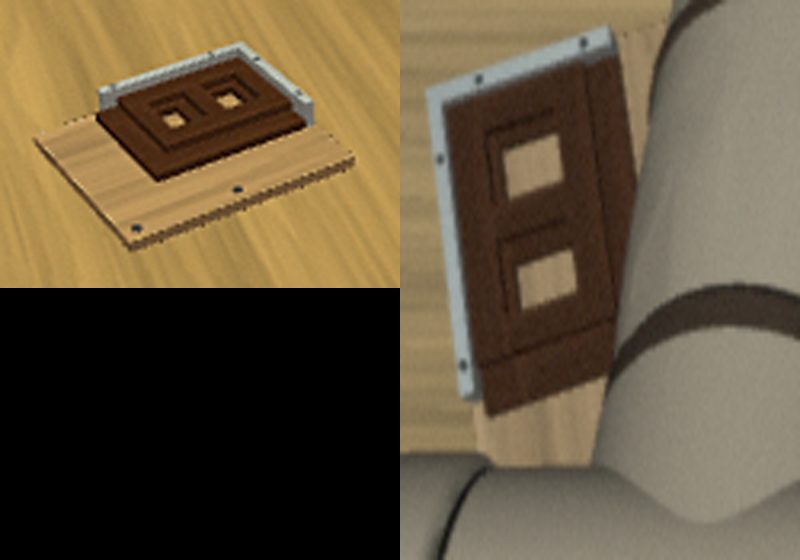

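The last picture shows both panels flat, stacked and tight to both fences: corner at (445,105) in the right crop, small panel squared on the large one. The arm is clear, so I hand in.

```bash
python3 -c "
from bench import ticket
print(ticket.job_done())"
```

```text
the job is handed in; nothing more can be done
None
```

Job handed in at about 24 s: both dark panels are stacked flat in the pallet corner, large below and small on top, and flush to both fences as far as the last picture and the contact forces show (pushing forces on the fences stayed under about 8 N); the bystanders and look-alikes were not touched.

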